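Set an inverted microscope up for phase contrast

TASK

Set the inverted microscope up for phase contrast: turn the large black focus knob until the white line across its rim stands at the very top, in line with the red index line beside it, and slide the phase slider (the one with the green grip, lying on the bench) nose first into the condenser slot until its shoulder is home against the housing. Turn the knob with a light touch, without forcing it. Leave the culture flask on the stage, the plain slider, the tally counter and the blue jar undisturbed.

Things in the scene. Friction and masses are not known exactly. Their poses are not given: they have to be found in the camera images.
- microscope: Inverted microscope, cream and black, fixed. Origin on the bench under the optical axis, z up, +y to the eyepieces, -x the side facing the robot. Frame 130 mm wide (x), 390 mm deep (y). Stage plate 160 (x) by 250 mm (y), top at z 200 mm. Condenser housing 90 (x) by 75 mm (y), z 269 to 333 mm, its lens below down to 244; above it a tube of radius 26 mm to z 490, then the lamp. Pillar at y -170 mm.
- slot_mouth (a point): Middle of the mouth of the condenser slot, in the housing's face towards the robot, 295 mm above the bench; axes as microscope, so the slider goes in along +x, level. Slot 43 mm wide (y), 11 mm high (z), open at the far end; its first 8 mm are flared by about 3 mm each way. The face around the mouth stops the slider's shoulder.
- focus (a joint): Coarse focus shaft, rad. 0: white line at the top, at the red index. Positive: the line has turned from the top towards +y of the microscope (the eyepieces). Stops at -0.9 and 2.6; starts between 0.9 and 1.9. To reach 0 the knob's top must move towards -y of the microscope. Stays where left; friction 0.06 N m (2 N at the rim).
- focus_axle (a point): Middle of the black coarse focus knob on the robot's side, on its axle (along x of the microscope, axes as microscope), 88 mm up. Radius 34 mm, 30 mm wide (x), ribbed rubbery rim, which a fingertip pressed on it with 5 to 15 N can drag round. On the robot's side of it a grey fine knob (radius 21 mm, 19 mm long) turns by itself; on the other side is a fixed grey boss, radius 31 mm.
- focus_index (a point): End of the fixed red index line on top of the boss, at the coarse knob's inner edge and at the height of the knob's top (122 mm). The edge of the stage plate is 18 mm further in (+x) than this point, its underside 70 mm higher, so a wide gripper should lean back towards the robot.
- focus_mark (a point): Middle of the white line (30 mm long along the axle, 3.6 mm wide) on the rim of the coarse knob on the robot's side; turns with the knob at radius 34 mm. A twin knob with the same line is on the same shaft on the far side.
- phase_slider_grip (a point): Phase slider: loose dark plate 8 mm thick, green upright grip, two ring windows, 0.09 to 0.14 kg. Point in the middle of the grip, 24 mm above the underside; x to the nose, z up. Grip 42 mm long (x), 12 thick (y), 8 to 38 mm above the underside. Nose 40 mm wide, 53 to 148 mm ahead (last 6 mm tapered to 34 by 5); tail 30 mm wide, ends 24 mm behind. Centre of mass 65 mm ahead.
- phase_slider_shoulder (a point): Middle of the phase slider's shoulder face, 53 mm ahead of the grip point and 20 mm below it (half the plate's thickness), axes as the grip. The shoulder is a 62 mm wide cross bar, 10 mm long, 8 mm thick. Home: this point lies at the slot mouth, x axes parallel.
- phase_slider: The phase slider's body; origin on its underside below the grip, axes as the grip point.
- plain_slider_grip (a point): The plain slider: same shape as the phase slider but with a light grey grip and clear windows; middle of its grip. Not to be moved.
- flask_mid (a point): Middle of the clear culture flask (50 by 62 by 24 mm, with an orange cap) lying loose on the stage below the condenser.
- tally_counter: Chrome hand tally counter, 50 mm across, 32 mm high, on the bench; origin at its underside.
- blue_jar: Small blue jar, 56 mm across, 60 mm high, on the bench; origin at its underside.
- binocular_head (a point): Middle of the microscope's binocular head (110 mm wide in x, 75 mm across), 345 mm above the bench; axes as microscope. The sloping neck, 72 mm wide, leads down from it to the base; two eyepieces stick out of it by 135 mm, up and towards +y. Keep clear when carrying.
There are look-alikes about, which are no part of the job. Leave any orange look-alike of the phase_slider alone.

How it is judged:
By the outcome, as a careful person would: the job done as asked, in the order asked, and still so for the second after the job is handed in, with the robot touching nothing.
It also fails if it takes over 67 s, if anything falls off the work surface, if the arm or the gripper's body presses on something with over 40 N, if the wrist force passes 120 N, or if a joint passes its speed limit or range.

ROBOT

A 7-joint arm with a two-finger parallel gripper is mounted at the origin on the work surface. World frame = base frame: x ahead of the robot, y to its left, z up, the work surface at z = 0. Lengths are in m, angles in rad, forces in N, time in s.
With the tool pointing down it reaches from about 0.35 to 0.9 m from the base axis. Payload 8.1 kg.
Tool frame: the origin (TCP) lies at the very end of the fingers, on their centre line; the grasp point (between the pads) lies grip_point_offset behind it (grip_point_offset is the distance from the TCP to the grasp point, in m); z points along the fingers, y is the direction in which the jaws open and shut (so a half turn about z gives the same grasp; the last joint's range is limited). The gripper opens to 92 mm and grips with 3 to 60 N. Pads are 19 mm wide; open, the fingers measure 130 mm over their backs; the gripper's body (75 mm by 190 mm) begins 47 mm behind the grasp point.
Start: joints at [1.026, 0.434, 0.025, 1.573, -0.012, 1.134, -0.075], TCP at [0.267, -0.565, 0.227] pointing down, gripper open.
Joint ranges: [-2.62, 2.62], [-0.44, 2.09], [-1.27, 1.32], [0.08, 2.57], [-1.32, 4.46], [0.12, 2], [-2.74, 2.74]. Speed limits (rad/s): [2.22, 2.22, 3.01, 3.01, 3.14, 3.14, 3.14].

INTERFACE

Orientations are given as a rotation vector (axis times angle).
In Python, from cell import * gives the robot as it stands.
- The arm moves only by the tool drive_tool, never from a script. Its argument "increments" is a list of rows, each an object of numbers: "grip": the gripper's target within -1 to 1 (shut at 1, half-way at 0, fully open at -1); "tx", "ty", "tz": the shift along the world's x, y, z normalised to -1 to 1, where 1 is 400 mm; "turn": the turn about the world's z normalised to -1 to 1, where 1 is 60 degrees. In form: [{"grip": .., "tx": .., "ty": .., "tz": .., "turn": ..}, ...]. A call has 1 to 20 rows; each row is the pose to reach, as a shift and turn from the pose measured when the call began; what a row does not reach only later rows make up. A row lasts 1/10 s, in which the tool goes at most 50 mm and 8.59 degrees, less where a joint would pass 70% of its speed; a pose out of reach is approached as far as the arm can. A call with a number of a shift or a turn outside -1 to 1 is refused whole. A call with a gripper value outside its range is refused whole. The fingers move at their own pace and stop on an object; "newtons" is the grip in N (left out, the last holds). Time passes only in rows, so rows that repeat a pose let the fingers close. It gives the time, the measured TCP pose, the force and the opening at its end, in the units of the state.
- observe(): the state, without advancing time (a new reading comes with each control period).
- get_image(name): name is "side" or "top" or "wrist"; returns the picture (480x640x3 uint8, red, green, blue); there is no depth.
- camera_info(name): a dict with "fx", "fy", "cx", "cy" (pixels), "distortion" ([k1, k2, p1, p2, k3] as OpenCV has them; the pictures are not rectified), "eye" and "rotation" of the camera in the world; the wrist camera has in their place "hand_eye" (4x4, takes a point from camera to tool coordinates, whose origin is the TCP and whose axes are the flange's). Camera axes: x right, y down, z forward; pixel columns grow to the right and rows downward; lengths in m; the calibration is good to about 2 mm. A picture is of the moment at which its call begins: read the wrist's pose just before it. camera_info takes no time and is no camera call.
- sign_off(): hands the job in, once; it reports no verdict.
The state is a dict: "clock": time; "joints": joint angles; "dq": joint speeds; "joint_efforts": joint torques, N m; "position": TCP position; "ee_rot": TCP orientation; "force": force on the tool from outside, world axes, zero at the start; "ft_torque": the same for the moment, N m; "width": opening from 0.0 (shut) to 1.0 (fully open).
Only numpy, scipy, OpenCV 4.12 (cv2) and the standard library are available. Lean on these libraries where they do the work, as an engineer would, in place of code of your own. Each camera call takes 0.05 s, during which the arm holds its last target. There are 200 camera calls.

## Working session

There is one attempt and no reset: what is moved stays moved. The work goes in short steps, Python scripts to look and compute and a tool call to move; the robot and the scene stay as the last step left them, time stands still between calls to the robot, and variables do not carry over. Pictures are saved under pics/ and viewed, about 8 in all and at most 12, crops included, and the job is handed in when it is done.

Besides the shell and the picture viewer there is one more tool, called after "Call:" as name(argument=value, ...) on one line, values as JSON. drive_tool: Moves the arm, as the interface text tells. Its arguments: {"type":"object","properties":{"increments":{"type":"array","items":{"type":"object","properties":{"grip":{"type":"number"},"tx":{"type":"number"},"ty":{"type":"number"},"tz":{"type":"number"},"turn":{"type":"number"}}}},"newtons":{"type":"number"}},"required":["increments"]}

```bash
ls; mkdir -p pics; python3 - <<'E'
from cell import *
import cv2,json
for n in("side","top"):
    cv2.imwrite(f"pics/{n}0.png",get_image(n)[:,:,::-1])
for n in("side","top","wrist"): print(n,camera_info(n))
print(observe())
E
```

```text
pics
side {'fx': 505.917194880296, 'fy': 505.917194880296, 'cx': 324.2033835896615, 'cy': 235.8021816665823, 'distortion': array([-0.01130929,  0.        ,  0.        ,  0.        ,  0.        ]), 'eye': array([0.21208807, 0.64782306, 1.07106816]), 'rotation': array([-0.57875738,  2.7297657 , -1.10385413])}
top {'fx': 438.273528209631, 'fy': 438.273528209631, 'cx': 321.8016286014854, 'cy': 241.72751693162226, 'distortion': array([0.0206625, 0.       , 0.       , 0.       , 0.       ]), 'eye': array([ 0.50565955, -0.13021541,  1.28240254]), 'rotation': array([-2.22463538,  2.16845582, -0.03602662])}
wrist {'fx': 350.7860993217993, 'fy': 350.7860993217993, 'cx': 318.8630922807671, 'cy': 236.90815852866837, 'distortion': array([-0.0423548,  0.       ,  0.       ,  0.       ,  0.       ]), 'hand_eye': array([[-2.58296392e-04, -9.56066335e-01, -2.93150296e-01,
         8.02818002e-02],
       [ 9.99999831e-01, -3.99716048e-04,  4.22509240e-04,
        -1.89953158e-04],
       [-5.21123738e-04, -2.93150137e-01,  9.56066277e-01,
        -1.57991950e-01],
       [ 0.00000000e+00,  0.00000000e+00,  0.00000000e+00,
         1.00000000e+00]])}
{'clock': 0.1, 'joints': array([ 1.02638265,  0.43513608,  0.02498844,  1.57401759, -0.01162842,
        1.13399217, -0.07506245]), 'dq': array([ 0.0007312 , -0.00152983,  0.00118749, -0.00231256, -0.00071729,
        0.00030601, -0.00165627]), 'joint_efforts': array([ 2.66288698e-03, -6.69121242e+01,  9.88070816e-01, -3.15143752e+01,
       -6.04524300e-02,  3.74777452e-02,  4.55322299e-05]), 'position': array([ 0.2669917 , -0.56458983,  0.22602987]), 'ee_rot': array([-3.06395590e+00, -6.87985576e-01,  6.49092635e-04]), 'force': array([-0.38112037,  1.27193699,  0.33407643]), 'ft_torque': array([-0.01924147,  0.0444058 ,  0.00796094]), 'width': 1.0019530324758832}
```

View pics/side0.png

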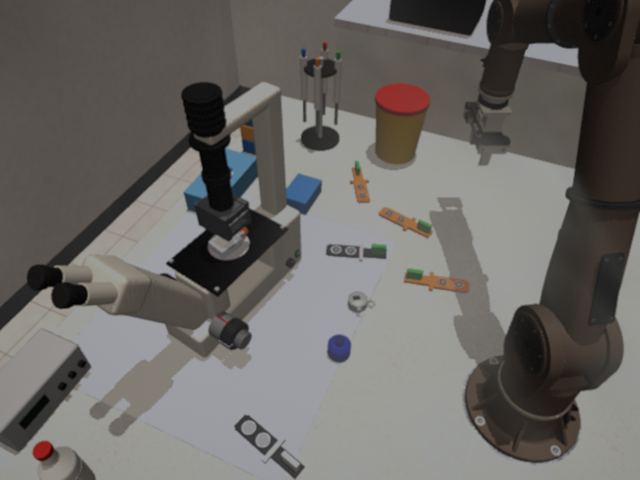

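View pics/top0.png

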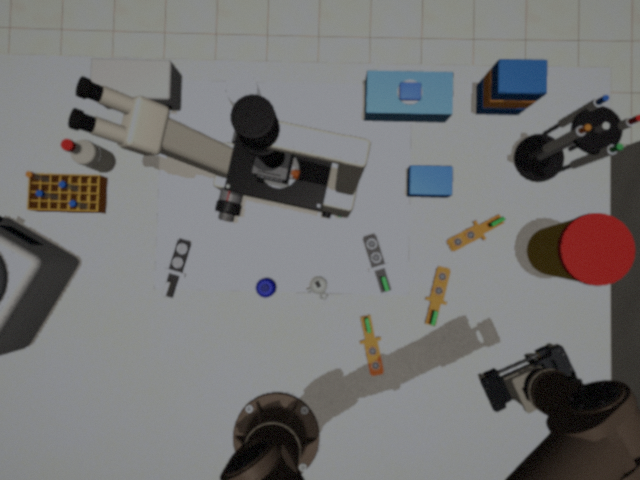

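The only dark slider with a green grip is at top (375,262), with its grip at (384,284). Things that could be mistaken for it:
- Orange sliders with green grips at top (370,345), (438,295) and (475,232).
- The plain slider with a grey grip at top (177,265).

The knob is at top (229,205) and side (233,332).

```bash
cat > h.py <<'E'
from cell import *
import cv2,numpy as np
from scipy.spatial.transform import Rotation as R
def cam(n):
    c=camera_info(n); K=np.array([[c['fx'],0,c['cx']],[0,c['fy'],c['cy']],[0,0,1]])
    if n=='wrist':
        s=observe(); H=c['hand_eye']; Rt=R.from_rotvec(s['ee_rot']).as_matrix()
        return K,c['distortion'],Rt@H[:3,:3],Rt@H[:3,3]+s['position']
    return K,c['distortion'],R.from_rotvec(c['rotation']).as_matrix(),np.array(c['eye'])
def ray(C,uv):
    p=cv2.undistortPoints(np.array([[uv]],float),C[0],C[1])[0,0]
    d=C[2]@[p[0],p[1],1]; return C[3],d/np.linalg.norm(d)
def onz(C,uv,z):
    e,d=ray(C,uv); return e+d*(z-e[2])/d[2]
def proj(C,P):
    P=np.atleast_2d(P).astype(float)
    return cv2.projectPoints(P,cv2.Rodrigues(C[2].T)[0],-C[2].T@C[3],C[0],C[1])[0][:,0]
def two(C1,u1,C2,u2):
    e1,d1=ray(C1,u1);e2,d2=ray(C2,u2)
    t=np.linalg.lstsq(np.c_[d1,-d2],e2-e1,rcond=None)[0]
    a,b=e1+t[0]*d1,e2+t[1]*d2; return (a+b)/2,np.linalg.norm(a-b)
E
python3 - <<'E'
from h import *
T=cam('top');S=cam('side')
print('base',onz(T,(276,430),0))
I=cv2.imread('pics/top0.png'); hsv=cv2.cvtColor(I,cv2.COLOR_BGR2HSV)
m=cv2.inRange(hsv,(45,100,60),(80,255,255)); n,l,s,c=cv2.connectedComponentsWithStats(m)
for k in range(1,n):
    if s[k][4]>15:
        r=cv2.minAreaRect(np.argwhere(l==k)[:,::-1].astype(np.float32)); print(c[k],s[k][4],r,onz(T,c[k],.038))
dark=(I.max(2)<90)
for nm,x0,y0,x1,y1 in(("slider",355,228,400,300),("stage",210,120,375,230)):
    mm=np.zeros_like(m); mm[y0:y1,x0:x1]=dark[y0:y1,x0:x1]*255
    cs=cv2.findContours(mm,0,2)[0]; q=max(cs,key=cv2.contourArea); print(nm,cv2.contourArea(q),cv2.minAreaRect(q))
for nm,p,z in(("nose",(373,236),.008),("jar",(266,288),.06),("tally",(318,285),.032)): print(nm,onz(T,p,z))
a=cv2.resize(I[120:300,200:400],None,fx=3,fy=3,interpolation=2)
J=cv2.imread('pics/side0.png'); b=cv2.resize(J[170:350,170:300],None,fx=3,fy=3,interpolation=2)
cv2.imwrite('pics/c1.png',np.vstack([a])); cv2.imwrite('pics/c2.png',b)
E
```

```text
base [ 0.01436516 -0.00161247  0.        ]
[618.91176471 146.64705882] 34 ((619.0, 146.5), (5.0, 6.0), 90.0) [ 0.84643966 -0.95108349  0.038     ]
[496.64814815 221.35185185] 54 ((496.90008544921875, 221.30001831054688), (4.0249223709106445, 13.86362075805664), 63.43495178222656) [ 0.62678341 -0.61243709  0.038     ]
[384.31818182 283.16666667] 66 ((384.2000427246094, 283.1000671386719), (13.597793579101562, 4.743415832519531), 71.56504821777344) [ 0.44385601 -0.29902734  0.038     ]
[433.44642857 317.14285714] 56 ((433.3235778808594, 317.2059020996094), (4.123105525970459, 13.339459419250488), 14.03624439239502) [ 0.35241044 -0.43858828  0.038     ]
[367.30357143 324.98214286] 56 ((367.2884826660156, 324.94232177734375), (14.512594223022461, 3.7262067794799805), 78.69007110595703) [ 0.32531775 -0.25346919  0.038     ]
slider 83.0 ((382.0882568359375, 279.85296630859375), (20.615528106689453, 8.48874568939209), 75.96376037597656)
stage 7590.5 ((286.44842529296875, 168.23678588867188), (100.91596221923828, 153.07662963867188), 87.66268920898438)
nose [ 0.57821207 -0.26756384  0.008     ]
jar [0.42295802 0.03222449 0.06      ]
tally [ 0.43339274 -0.11169895  0.032     ]
```

View pics/c1.png

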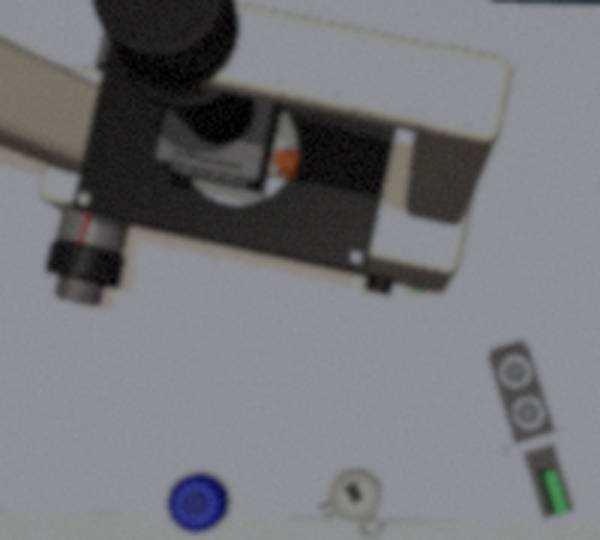

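View pics/c2.png

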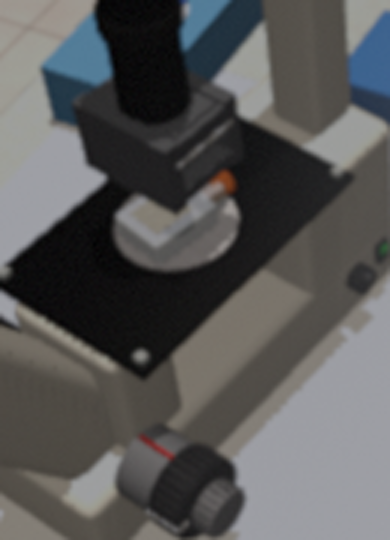

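Crops: the dark slider with the green grip is confirmed (c1 grip at (552,490)). The red index is at c1 (87,225), and the coarse knob is at c1 (86,262). In c2 the white line is near (170,520), low on the +y side. The housing's robot-side face is at c2 (205,165).

```bash
python3 - <<'E'
from h import *
T=cam('top');S=cam('side')
f=lambda u,v:(200+u/3-.33,120+v/3-.33)
g=lambda u,v:(170+u/3-.33,170+v/3-.33)
a=onz(T,f(84,199),.2);b=onz(T,f(357,257),.2);d=a-b
yaw=np.arctan2(d[1],d[0])-np.pi/2
print('screws',a,b,np.linalg.norm(d),'yaw',yaw,np.degrees(yaw))
print('screws side',onz(S,g(141,356),.2),onz(S,g(338,171),.2),onz(S,g(4,272),.2))
d=onz(S,g(141,356),.2)-onz(S,g(338,171),.2);print('yaw side',np.degrees(np.arctan2(d[1],d[0]))-90)
x=np.array([np.cos(yaw),np.sin(yaw),0]);y=np.array([-x[1],x[0],0])
print('index top',onz(T,f(83,240),.122),'side',onz(S,g(172,457),.122),two(T,f(83,240),S,g(172,457)))
print('knob topcentre',onz(T,f(86,262),.122))
print('fine knob outer end',onz(T,f(80,303),.10))
O=(a+b)/2; O[2]=0; O=O+x*.072
print('O est',O)
K=onz(T,f(83,240),.122)-O; print('index in scope',K@x,K@y)
print('slot mouth est',O-.045*x+[0,0,.295])
# wrist view candidates
gr=onz(T,(384.3,283.2),.038);n=onz(T,f(507,348),.008);print('slider grip',gr,'nose',n,'yaw',np.degrees(np.arctan2(*(n-gr)[1::-1])),np.linalg.norm((n-gr)[:2]))
E
```

```text
screws [0.68255073 0.11668533 0.2       ] [ 0.64001283 -0.11071041  0.2       ] 0.231340218496729 yaw -0.18492818327561844 -10.595604414714712
screws side [0.68578431 0.11645449 0.2       ] [ 0.64180981 -0.11043338  0.2       ] [0.82303773 0.09032283 0.2       ]
yaw side -10.968840662188384
index top [0.65871585 0.13413638 0.122     ] side [0.65662432 0.14053409 0.122     ] (array([0.66008386, 0.1361221 , 0.11391978]), np.float64(0.0006554149447113637))
knob topcentre [0.63919954 0.13081526 0.122     ]
fine knob outer end [0.60446895 0.13991538 0.1       ]
O est [ 0.73205414 -0.01025161  0.        ]
index in scope -0.09863730675253878 0.12844094496336572
slot mouth est [ 0.68782142 -0.00197719  0.295     ]
slider grip [ 0.44376078 -0.29897789  0.038     ] nose [ 0.57885547 -0.25496983  0.008     ] yaw 18.043388936643783 0.14208196931983016
```

Call:
drive_tool(increments=[{"grip":1,"tx":0.4,"ty":0.95,"tz":0.1,"turn":1},{"grip":1,"tx":0.4,"ty":0.95,"tz":0.1,"turn":1},{"grip":1,"tx":0.4,"ty":0.95,"tz":0.1,"turn":1},{"grip":1,"tx":0.4,"ty":0.95,"tz":0.1,"turn":1},{"grip":1,"tx":0.4,"ty":0.95,"tz":0.1,"turn":1},{"grip":1,"tx":0.4,"ty":0.95,"tz":0.1,"turn":1},{"grip":1,"tx":0.4,"ty":0.95,"tz":0.1,"turn":1},{"grip":1,"tx":0.4,"ty":0.95,"tz":0.1,"turn":1}], newtons=20)

```text
clock: 0.9
position: [0.4215, -0.196, 0.2648]
ee_rot: [-2.304, -2.134, 0.002]
force: [2.6, -1.3, -0.5]
width: 0.355
```

Call:
drive_tool(increments=[{"grip":1,"tx":0.3,"ty":1,"tz":0,"turn":1},{"grip":1,"tx":0.3,"ty":1,"tz":0,"turn":1},{"grip":1,"tx":0.3,"ty":1,"tz":0,"turn":1},{"grip":1,"tx":0.3,"ty":1,"tz":0,"turn":1},{"grip":1,"tx":0.3,"ty":1,"tz":0,"turn":1},{"grip":1,"tx":0.3,"ty":1,"tz":0,"turn":1},{"grip":1,"tx":0.3,"ty":1,"tz":0,"turn":1},{"grip":1,"tx":0.3,"ty":1,"tz":0,"turn":1},{"grip":1,"tx":0.3,"ty":1,"tz":0,"turn":1}])

```text
clock: 1.8
position: [0.5411, 0.2094, 0.2644]
ee_rot: [-0.92, -3.002, -0.001]
force: [0.8, 0.3, 0.2]
width: 0.005
```

Call:
drive_tool(increments=[{"grip":1,"tx":0.14,"ty":0.01,"tz":-0.22,"turn":0.4},{"grip":1,"tx":0.14,"ty":0.01,"tz":-0.22,"turn":0.4},{"grip":1,"tx":0.14,"ty":0.01,"tz":-0.22,"turn":0.4},{"grip":1,"tx":0.14,"ty":0.01,"tz":-0.22,"turn":0.4},{"grip":1,"tx":0.14,"ty":0.01,"tz":-0.22,"turn":0.4}])

```text
clock: 2.3
position: [0.5969, 0.2137, 0.1767]
ee_rot: [-0.282, -3.127, -0.002]
force: [-0.1, 0.3, 0.5]
width: 0.006
```

```bash
python3 - <<'E'
from h import *
s=observe();print(s['position'],s['ee_rot'],s['joints'],s['clock'],s['force'])
cv2.imwrite("pics/w1.png",get_image("wrist")[:,:,::-1])
E
```

```text
[0.59686389 0.21373773 0.17665974] [-2.81570856e-01 -3.12650970e+00 -1.78637280e-03] [ 0.05029018  0.60785898 -0.75084475  1.56427837  0.43905305  1.14659955
  0.59636016] 2.3 [-0.09349122  0.33812615  0.54031613]
```

View pics/w1.png

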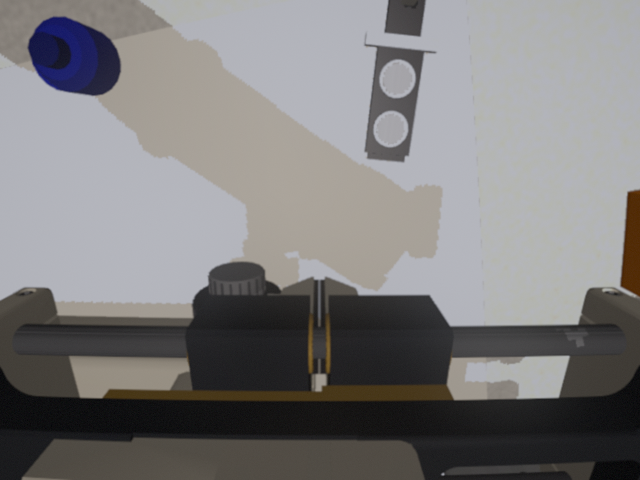

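The wrist camera looks down from the robot's side. The fine knob is at (237,280) and the coarse knob at (237,300), partly hidden by the gripper. I'll move 40 mm further in to clear the view.

Call:
drive_tool(increments=[{"grip":1,"tx":0.12,"ty":-0.02,"tz":0.03,"turn":0},{"grip":1,"tx":0.12,"ty":-0.02,"tz":0.03,"turn":0},{"grip":1,"tx":0.12,"ty":-0.02,"tz":0.03,"turn":0}])

```text
clock: 2.65
position: [0.6461, 0.2057, 0.1911]
ee_rot: [0.287, 3.127, 0.004]
force: [-0.2, 0.0, -0.0]
width: 0.005
```

```bash
python3 - <<'E'
from h import *
s=observe();print(s['position'],s['ee_rot'],s['clock'],s['force'])
I=get_image("wrist")[:,:,::-1]
cv2.imwrite("pics/w2.png",I)
cv2.imwrite("pics/w2c.png",cv2.resize(I[150:310,140:340],None,fx=3.5,fy=3.5,interpolation=2))
E
```

```text
[0.6461277  0.20573704 0.19111197] [0.28703846 3.12680381 0.00385917] 2.65 [-0.20491652  0.04081536 -0.03669646]
```

View pics/w2c.png

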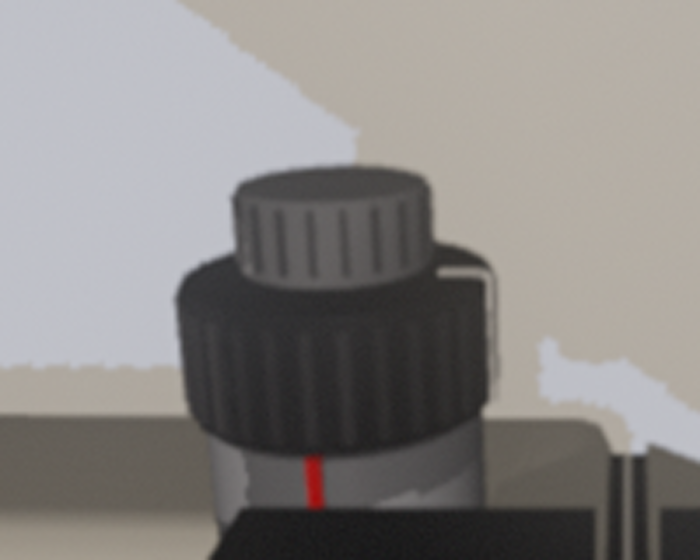

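```bash
cat >> h.py <<'E'
YAW=np.radians(-10.8); X=np.array([np.cos(YAW),np.sin(YAW),0]);Y=np.array([-X[1],X[0],0]);Z=np.array([0,0,1.])
E
python3 - <<'E'
from h import *
W=cam('wrist'); f=lambda u,v:(140+u/3.5-.4,150+v/3.5-.4)
idx=onz(W,f(314,457),.122);print('index',idx)
T=cam('top'); print('redline dir', np.degrees(np.arctan2(*(onz(W,f(317,505),.122)-idx)[1::-1])))
C=idx-.034*Z-.015*X; print('knob centre',C)
print('edges proj', (proj(W,[idx-.034*Z+.034*Y-.03*X, idx-.034*Z-.034*Y-.03*X,idx-.03*X])-[140,150]+.4)*3.5)
for t in np.arange(.8,2.0,.1):
    n=np.cos(t)*Z+np.sin(t)*Y
    print(round(t,2),((proj(W,[C+.034*n-.015*X,C+.034*n+.015*X])-[140,150]+.4)*3.5).round().tolist())
E
```

```text
index [0.65599105 0.1407204  0.122     ]
redline dir -11.581070965306715
knob centre [0.64125674 0.14353112 0.088     ]
edges proj [[495.67794911 269.43407511]
 [188.79902289 267.70513955]
 [303.28461968 315.09787497]]
0.8 [[436.0, 300.0], [442.0, 438.0]]
0.9 [[449.0, 297.0], [454.0, 433.0]]
1.0 [[461.0, 293.0], [465.0, 428.0]]
1.1 [[471.0, 289.0], [475.0, 423.0]]
1.2 [[479.0, 285.0], [483.0, 417.0]]
1.3 [[486.0, 281.0], [489.0, 412.0]]
1.4 [[491.0, 277.0], [494.0, 406.0]]
1.5 [[494.0, 272.0], [498.0, 400.0]]
1.6 [[496.0, 268.0], [499.0, 395.0]]
1.7 [[496.0, 264.0], [500.0, 390.0]]
1.8 [[495.0, 260.0], [498.0, 384.0]]
1.9 [[493.0, 257.0], [496.0, 379.0]]
```

The white line is on the +y side (w2c x≈488, y 265–390), at about 1.55 rad. The red index end is at w2c (314,457). Next: approach above the knob, lean on it lightly, and stroke towards -y.

Call:
drive_tool(increments=[{"grip":1,"tx":-0.027,"ty":-0.115,"tz":0,"turn":0},{"grip":1,"tx":-0.027,"ty":-0.115,"tz":-0.1,"turn":0},{"grip":1,"tx":-0.027,"ty":-0.115,"tz":-0.138,"turn":0},{"grip":1,"tx":-0.027,"ty":-0.115,"tz":-0.15,"turn":0},{"grip":1,"tx":-0.027,"ty":-0.115,"tz":-0.16,"turn":0}])

```text
clock: 3.2
position: [0.6339, 0.1621, 0.1273]
ee_rot: [0.281, 3.128, 0.005]
force: [0.8, 0.0, 0.0]
width: 0.005
```

Call:
drive_tool(increments=[{"grip":1,"tx":0,"ty":-0.005,"tz":-0.008,"turn":0},{"grip":1,"tx":0,"ty":-0.005,"tz":-0.012,"turn":0},{"grip":1,"tx":0,"ty":-0.005,"tz":-0.014,"turn":0}])

```text
clock: 3.5
position: [0.6341, 0.1606, 0.1223]
ee_rot: [0.281, 3.128, 0.006]
force: [0.6, -0.3, 0.3]
width: 0.006
```

Call:
drive_tool(increments=[{"grip":1,"tz":-0.002},{"grip":1,"tz":-0.004}])

```text
invalid input
```

Call:
drive_tool(increments=[{"grip":1,"tx":0,"ty":0,"tz":-0.002,"turn":0},{"grip":1,"tx":0,"ty":0,"tz":-0.004,"turn":0}])

```text
clock: 3.7
position: [0.6344, 0.1609, 0.121]
ee_rot: [0.281, 3.127, 0.007]
force: [0.2, -0.1, 0.6]
width: 0.007
```

Call:
drive_tool(increments=[{"grip":1,"tx":0,"ty":0,"tz":-0.002,"turn":0},{"grip":1,"tx":0,"ty":0,"tz":-0.004,"turn":0}])

```text
clock: 3.9
position: [0.6344, 0.1609, 0.1195]
ee_rot: [0.281, 3.127, 0.007]
force: [-0.5, 0.1, -0.8]
width: 0.006
```

Call:
drive_tool(increments=[{"grip":1,"tx":-0.002,"ty":-0.01,"tz":0,"turn":0},{"grip":1,"tx":-0.002,"ty":-0.01,"tz":0,"turn":0}])

```text
clock: 4.1
position: [0.6338, 0.158, 0.1202]
ee_rot: [0.28, 3.126, 0.01]
force: [-0.9, 3.2, 4.3]
width: 0.007
```

Call:
drive_tool(increments=[{"grip":1,"tx":-0.003,"ty":-0.012,"tz":-0.002,"turn":0},{"grip":1,"tx":-0.005,"ty":-0.025,"tz":-0.001,"turn":0}])

```text
clock: 4.3
position: [0.6324, 0.1508, 0.1217]
ee_rot: [0.277, 3.124, 0.016]
force: [-2.5, 6.6, 13.4]
width: 0.006
```

Call:
drive_tool(increments=[{"grip":1,"tx":-0.002,"ty":-0.012,"tz":-0.003,"turn":0},{"grip":1,"tx":-0.004,"ty":-0.025,"tz":-0.003,"turn":0},{"grip":1,"tx":-0.007,"ty":-0.037,"tz":-0.005,"turn":0}])

```text
clock: 4.6
position: [0.6301, 0.1378, 0.1218]
ee_rot: [0.275, 3.122, 0.02]
force: [-3.4, 3.2, 14.7]
width: 0.004
```

Call:
drive_tool(increments=[{"grip":1,"tx":-0.002,"ty":-0.012,"tz":-0.005,"turn":0},{"grip":1,"tx":-0.004,"ty":-0.022,"tz":-0.008,"turn":0}])

```text
clock: 4.8
position: [0.6286, 0.1296, 0.12]
ee_rot: [0.274, 3.12, 0.022]
force: [-3.6, 0.5, 9.7]
width: 0.003
```

Call:
drive_tool(increments=[{"grip":1,"tx":0,"ty":0,"tz":0.1,"turn":0},{"grip":1,"tx":0.015,"ty":0.18,"tz":0.15,"turn":0},{"grip":1,"tx":0.015,"ty":0.2,"tz":0.15,"turn":0},{"grip":1,"tx":0.015,"ty":0.2,"tz":0.15,"turn":0}])

```text
clock: 5.2
position: [0.6336, 0.2156, 0.1817]
ee_rot: [0.264, 3.12, 0.028]
force: [0.2, 0.9, -0.0]
width: 0.006
```

```bash
python3 - <<'E'
from h import *
s=observe();print(s['position'],s['ee_rot'],s['clock'],s['force'])
I=get_image("wrist")[:,:,::-1]
cv2.imwrite("pics/w3.png",I)
cv2.imwrite("pics/w3c.png",cv2.resize(I[130:330,100:340],None,fx=3,fy=3,interpolation=2))
E
```

```text
[0.63363321 0.21557485 0.18168904] [0.2644152  3.12026074 0.0280716 ] 5.2 [ 0.17024257  0.85192863 -0.02770599]
```

View pics/w3c.png

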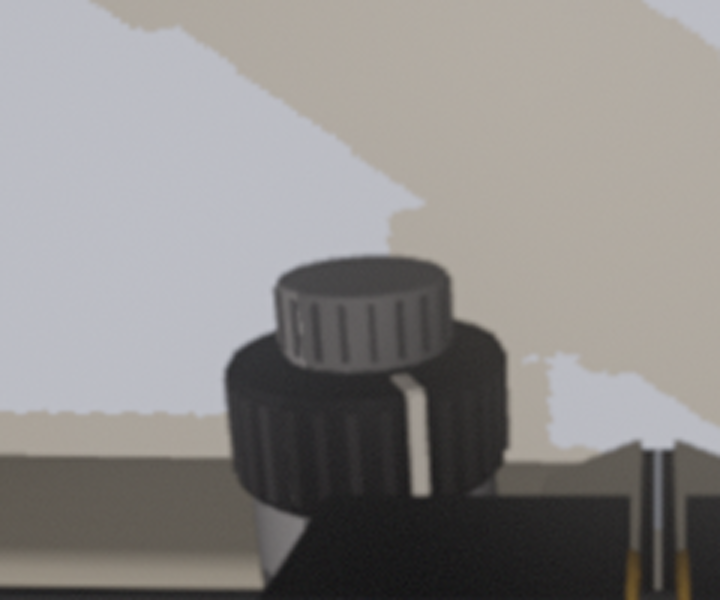

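```bash
python3 - <<'E'
from h import *
W=cam('wrist')
C=np.array([0.64125674,0.14353112,0.088])
for t in np.arange(.0,.9,.1):
    n=np.cos(t)*Z+np.sin(t)*Y
    print(round(t,2),((proj(W,[C+.034*n-.015*X,C+.034*n+.01*X])-[100,130]+.33)*3).round().tolist())
E
```

```text
0.0 [[350.0, 393.0], [358.0, 495.0]]
0.1 [[366.0, 392.0], [374.0, 495.0]]
0.2 [[382.0, 392.0], [389.0, 494.0]]
0.3 [[398.0, 391.0], [404.0, 493.0]]
0.4 [[413.0, 389.0], [419.0, 491.0]]
0.5 [[428.0, 387.0], [434.0, 488.0]]
0.6 [[443.0, 384.0], [448.0, 484.0]]
0.7 [[456.0, 381.0], [461.0, 481.0]]
0.8 [[469.0, 377.0], [473.0, 476.0]]
```

Call:
drive_tool(increments=[{"grip":1,"tx":-0.002,"ty":-0.12,"tz":0,"turn":0},{"grip":1,"tx":-0.002,"ty":-0.158,"tz":-0.06,"turn":0},{"grip":1,"tx":-0.002,"ty":-0.158,"tz":-0.13,"turn":0},{"grip":1,"tx":-0.002,"ty":-0.158,"tz":-0.14,"turn":0},{"grip":1,"tx":-0.002,"ty":-0.158,"tz":-0.143,"turn":0}])

```text
clock: 5.75
position: [0.6331, 0.1465, 0.1224]
ee_rot: [0.271, 3.122, 0.02]
force: [0.1, -1.2, 1.6]
width: 0.003
```

Call:
drive_tool(increments=[{"grip":1,"tx":0.002,"ty":0,"tz":0.01,"turn":0},{"grip":1,"tx":0.002,"ty":0.017,"tz":0.01,"turn":0},{"grip":1,"tx":0.002,"ty":0.017,"tz":0.01,"turn":0}])

```text
clock: 6.05
position: [0.6338, 0.1547, 0.1269]
ee_rot: [0.269, 3.122, 0.022]
force: [-0.5, -0.4, -0.2]
width: 0.003
```

Call:
drive_tool(increments=[{"grip":1,"tx":0,"ty":0,"tz":-0.008,"turn":0},{"grip":1,"tx":0,"ty":0,"tz":-0.014,"turn":0},{"grip":1,"tx":0,"ty":0,"tz":-0.014,"turn":0}])

```text
clock: 6.35
position: [0.6337, 0.1551, 0.1213]
ee_rot: [0.269, 3.122, 0.022]
force: [-1.0, 0.5, 2.1]
width: 0.006
```

Call:
drive_tool(increments=[{"grip":1,"tx":-0.001,"ty":-0.006,"tz":-0.002,"turn":0},{"grip":1,"tx":-0.003,"ty":-0.018,"tz":-0.001,"turn":0},{"grip":1,"tx":-0.005,"ty":-0.028,"tz":-0.001,"turn":0},{"grip":1,"tx":-0.006,"ty":-0.032,"tz":-0.001,"turn":0}])

```text
clock: 6.75
position: [0.6315, 0.1438, 0.1222]
ee_rot: [0.267, 3.12, 0.026]
force: [-2.0, 2.9, 10.1]
width: 0.005
```

Call:
drive_tool(increments=[{"grip":1,"tx":0,"ty":0,"tz":0.1,"turn":0},{"grip":1,"tx":0.03,"ty":0.15,"tz":0.15,"turn":0},{"grip":1,"tx":0.035,"ty":0.17,"tz":0.15,"turn":0},{"grip":1,"tx":0.035,"ty":0.17,"tz":0.15,"turn":0},{"grip":1,"tx":0.035,"ty":0.17,"tz":0.15,"turn":0}])

```text
clock: 7.25
position: [0.6453, 0.2115, 0.1817]
ee_rot: [0.266, 3.121, 0.024]
force: [-0.5, -0.4, -0.0]
width: 0.006
```

```bash
cat > knob.py <<'E'
from h import *
import sys
s=observe();print(s['position'],s['ee_rot'],s['clock'],s['force'])
I=get_image("wrist")[:,:,::-1].copy();W=cam('wrist')
cv2.imwrite(f"pics/{sys.argv[1]}.png",I)
C=np.array([0.64125674,0.14353112,0.088])
p=proj(W,C+.034*Z)[0];x0,y0=(p-[45,35]).astype(int)
h=cv2.cvtColor(I,cv2.COLOR_BGR2HSV);sub=h[y0:y0+80,x0:x0+90]
# bright line rows across rim
for r in np.arange(-.013,.0131,.004):
    row=int(round(proj(W,C+.034*Z+r*X)[0][1]))
    a,b=[proj(W,C+.034*(np.cos(t)*Z+np.sin(t)*Y)+r*X)[0][0] for t in(-.8,.8)]
    g=I[row,int(min(a,b)):int(max(a,b))+1].max(1).astype(float);u=np.arange(int(min(a,b)),int(max(a,b))+1)
    w=np.clip(g-100,0,None)
    if w.sum()>0:
        uc=(u*w).sum()/w.sum()
        ts=np.linspace(-.8,.8,321);us=[proj(W,C+.034*(np.cos(t)*Z+np.sin(t)*Y)+r*X)[0][0] for t in ts]
        print(r,row,uc,'theta',ts[np.argmin(abs(np.array(us)-uc))],int(g.max()))
red=((h[...,0]<8)|(h[...,0]>172))&(h[...,1]>120)&(h[...,2]>80)
red[:y0]=0;red[y0+90:]=0;red[:,:x0]=0;red[:,x0+90:]=0
q=np.argwhere(red)
if len(q):
    v=q[:,0].min(); print('red',len(q),q[q[:,0]<=v+2][:,1].mean(),v,'pred index',proj(W,C+.034*Z+.015*X)[0])
cv2.imwrite(f"pics/{sys.argv[1]}c.png",cv2.resize(I[y0-20:y0+90,x0-20:x0+110],None,fx=5,fy=5,interpolation=2))
E
python3 knob.py w4
```

```text
[0.64531845 0.21153657 0.1817289 ] [0.26627057 3.12077068 0.02423333] 7.25 [-0.47080176 -0.37400153 -0.01610232]
-0.013 246 226.5155807365439 theta 0.21500000000000008 171
-0.009 252 226.70942408376965 theta 0.20999999999999996 174
-0.004999999999999999 258 227.2956298200514 theta 0.21500000000000008 173
-0.0009999999999999992 263 227.55585106382978 theta 0.21500000000000008 174
0.003000000000000001 269 227.7493188010899 theta 0.20999999999999996 173
0.007000000000000001 275 228.50133333333332 theta 0.21500000000000008 173
0.011000000000000001 280 228.62290502793297 theta 0.20999999999999996 172
red 40 215.85714285714286 287 pred index [218.2132763  285.38691046]
```

Call:
drive_tool(increments=[{"grip":1,"tx":-0.03,"ty":-0.12,"tz":0,"turn":0},{"grip":1,"tx":-0.03,"ty":-0.151,"tz":-0.06,"turn":0},{"grip":1,"tx":-0.03,"ty":-0.151,"tz":-0.13,"turn":0},{"grip":1,"tx":-0.03,"ty":-0.151,"tz":-0.137,"turn":0},{"grip":1,"tx":-0.03,"ty":-0.151,"tz":-0.137,"turn":0}])

```text
clock: 7.8
position: [0.6329, 0.149, 0.126]
ee_rot: [0.27, 3.123, 0.022]
force: [0.5, 0.3, 1.0]
width: 0.002
```

Call:
drive_tool(increments=[{"grip":1,"tx":0,"ty":0,"tz":-0.008,"turn":0},{"grip":1,"tx":0,"ty":0,"tz":-0.012,"turn":0},{"grip":1,"tx":0,"ty":0,"tz":-0.014,"turn":0}])

```text
clock: 8.1
position: [0.6335, 0.1498, 0.122]
ee_rot: [0.269, 3.121, 0.023]
force: [-2.5, 0.1, 8.3]
width: 0.003
```

Call:
drive_tool(increments=[{"grip":1,"tx":-0.001,"ty":-0.008,"tz":-0.003,"turn":0},{"grip":1,"tx":-0.003,"ty":-0.018,"tz":-0.003,"turn":0},{"grip":1,"tx":-0.004,"ty":-0.025,"tz":-0.003,"turn":0}])

```text
clock: 8.4
position: [0.6324, 0.1413, 0.1222]
ee_rot: [0.267, 3.119, 0.027]
force: [-1.6, 2.4, 5.9]
width: 0.007
```

Call:
drive_tool(increments=[{"grip":1,"tx":0,"ty":0,"tz":0.1,"turn":0},{"grip":1,"tx":0.05,"ty":0.15,"tz":0.15,"turn":0},{"grip":1,"tx":0.055,"ty":0.17,"tz":0.15,"turn":0},{"grip":1,"tx":0.055,"ty":0.17,"tz":0.15,"turn":0},{"grip":1,"tx":0.055,"ty":0.17,"tz":0.15,"turn":0}])

```text
clock: 8.9
position: [0.6542, 0.2092, 0.182]
ee_rot: [0.266, 3.12, 0.025]
force: [-0.3, -0.0, 0.3]
width: 0.006
```

```bash
python3 knob.py w5
```

```text
[0.65415311 0.20924994 0.18200233] [0.26572346 3.11950498 0.0253035 ] 8.9 [-0.29014914 -0.00663983  0.34750511]
-0.013 233 216.10551558752996 theta 0.020000000000000018 174
-0.009 239 216.55450236966826 theta 0.020000000000000018 180
-0.004999999999999999 245 216.89814814814815 theta 0.020000000000000018 180
-0.0009999999999999992 250 217.38407494145198 theta 0.020000000000000018 179
0.003000000000000001 256 217.72682926829268 theta 0.015000000000000013 179
0.007000000000000001 262 218.24821002386633 theta 0.020000000000000018 178
0.011000000000000001 267 218.6089108910891 theta 0.020000000000000018 179
red 98 215.54545454545453 275 pred index [218.14508131 272.77324568]
```

View pics/w5c.png

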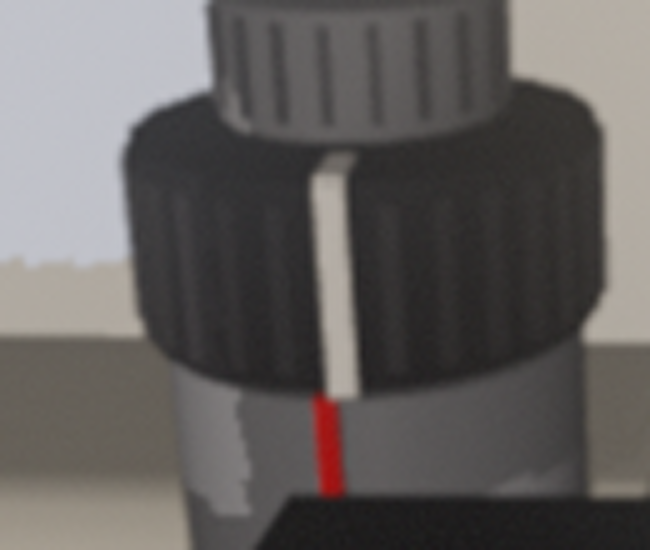

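In w5c the white line's end is at x≈343 and the red line at x≈325, so about 2 mm (0.06 rad) is left. One small nudge should do it.

Call:
drive_tool(increments=[{"grip":1,"tx":-0.052,"ty":-0.12,"tz":0,"turn":0},{"grip":1,"tx":-0.052,"ty":-0.153,"tz":-0.06,"turn":0},{"grip":1,"tx":-0.052,"ty":-0.153,"tz":-0.13,"turn":0},{"grip":1,"tx":-0.052,"ty":-0.153,"tz":-0.138,"turn":0},{"grip":1,"tx":-0.052,"ty":-0.153,"tz":-0.138,"turn":0}])

```text
clock: 9.45
position: [0.6329, 0.1458, 0.1259]
ee_rot: [0.269, 3.121, 0.023]
force: [-0.2, 0.9, 0.3]
width: 0.005
```

Call:
drive_tool(increments=[{"grip":1,"tx":0,"ty":0,"tz":-0.008,"turn":0},{"grip":1,"tx":0,"ty":0,"tz":-0.012,"turn":0},{"grip":1,"tx":0,"ty":0,"tz":-0.014,"turn":0}])

```text
clock: 9.75
position: [0.6336, 0.1469, 0.1222]
ee_rot: [0.268, 3.119, 0.024]
force: [-3.2, -0.3, 12.4]
width: 0.007
```

Call:
drive_tool(increments=[{"grip":1,"tx":-0.001,"ty":-0.007,"tz":-0.003,"turn":0},{"grip":1,"tx":-0.002,"ty":-0.013,"tz":-0.003,"turn":0},{"grip":1,"tx":-0.002,"ty":-0.013,"tz":-0.003,"turn":0}])

```text
clock: 10.05
position: [0.6333, 0.1426, 0.1223]
ee_rot: [0.267, 3.118, 0.027]
force: [-1.1, 1.0, 7.8]
width: 0.005
```

Call:
drive_tool(increments=[{"grip":1,"tx":0,"ty":0,"tz":0.1,"turn":0},{"grip":1,"tx":0.05,"ty":0.15,"tz":0.15,"turn":0},{"grip":1,"tx":0.055,"ty":0.16,"tz":0.15,"turn":0},{"grip":1,"tx":0.055,"ty":0.16,"tz":0.15,"turn":0},{"grip":1,"tx":0.055,"ty":0.16,"tz":0.15,"turn":0}])

```text
clock: 10.55
position: [0.6551, 0.2064, 0.1819]
ee_rot: [0.266, 3.118, 0.025]
force: [0.4, -1.4, -0.4]
width: 0.007
```

```bash
python3 knob.py w6
```

```text
[0.65506443 0.20636049 0.18193257] [0.26633146 3.11812573 0.02519355] 10.55 [ 0.35344442 -1.36192568 -0.39958485]
-0.013 231 217.8725 theta -0.015000000000000013 175
-0.009 237 218.12249443207128 theta -0.020000000000000018 179
-0.004999999999999999 243 218.64903846153845 theta -0.020000000000000018 179
-0.0009999999999999992 248 218.94823529411764 theta -0.020000000000000018 179
0.003000000000000001 254 219.54501216545012 theta -0.020000000000000018 179
0.007000000000000001 260 219.8170731707317 theta -0.020000000000000018 178
0.011000000000000001 265 220.31017369727047 theta -0.020000000000000018 178
red 108 219.0 274 pred index [221.74185124 270.95134362]
```

Call:
drive_tool(increments=[{"grip":1,"tx":-0.054,"ty":-0.12,"tz":0,"turn":0},{"grip":1,"tx":-0.054,"ty":-0.146,"tz":-0.06,"turn":0},{"grip":1,"tx":-0.054,"ty":-0.146,"tz":-0.13,"turn":0},{"grip":1,"tx":-0.054,"ty":-0.146,"tz":-0.138,"turn":0},{"grip":1,"tx":-0.054,"ty":-0.146,"tz":-0.138,"turn":0}])

```text
clock: 11.1
position: [0.6329, 0.1459, 0.1258]
ee_rot: [0.269, 3.12, 0.023]
force: [0.3, 0.6, -0.1]
width: 0.005
```

Call:
drive_tool(increments=[{"grip":1,"tx":0,"ty":0,"tz":-0.008,"turn":0},{"grip":1,"tx":0,"ty":0,"tz":-0.012,"turn":0},{"grip":1,"tx":0,"ty":0,"tz":-0.014,"turn":0}])

```text
clock: 11.4
position: [0.6336, 0.147, 0.1221]
ee_rot: [0.268, 3.118, 0.024]
force: [-3.5, -0.9, 11.2]
width: 0.006
```

Call:
drive_tool(increments=[{"grip":1,"tx":-0.001,"ty":-0.007,"tz":-0.003,"turn":0},{"grip":1,"tx":-0.002,"ty":-0.012,"tz":-0.003,"turn":0},{"grip":1,"tx":-0.002,"ty":-0.012,"tz":-0.003,"turn":0}])

```text
clock: 11.7
position: [0.6334, 0.1431, 0.1223]
ee_rot: [0.268, 3.116, 0.027]
force: [-0.2, 1.8, 7.7]
width: 0.01
```

Call:
drive_tool(increments=[{"grip":1,"tx":0,"ty":0,"tz":0.1,"turn":0},{"grip":1,"tx":0.05,"ty":0.15,"tz":0.15,"turn":0},{"grip":1,"tx":0.055,"ty":0.16,"tz":0.15,"turn":0},{"grip":1,"tx":0.055,"ty":0.16,"tz":0.15,"turn":0},{"grip":1,"tx":0.055,"ty":0.16,"tz":0.15,"turn":0}])

```text
clock: 12.2
position: [0.6552, 0.207, 0.182]
ee_rot: [0.267, 3.117, 0.026]
force: [-0.4, -0.6, -0.2]
width: 0.005
```

```bash
python3 knob.py w7
```

```text
[0.65522742 0.20697642 0.18195311] [0.2666508  3.11662744 0.02553835] 12.2 [-0.4132069  -0.6396514  -0.20265882]
-0.013 231 215.4452380952381 theta -0.04500000000000004 179
-0.009 237 215.76513317191282 theta -0.050000000000000044 178
-0.004999999999999999 242 216.08314087759814 theta -0.050000000000000044 178
-0.0009999999999999992 248 216.64619164619165 theta -0.050000000000000044 179
0.003000000000000001 254 216.99289099526067 theta -0.050000000000000044 178
0.007000000000000001 260 217.60804020100502 theta -0.04500000000000004 177
0.011000000000000001 265 217.88059701492537 theta -0.050000000000000044 178
red 106 218.14285714285714 274 pred index [220.86815879 270.71754965]
```

View pics/w7c.png

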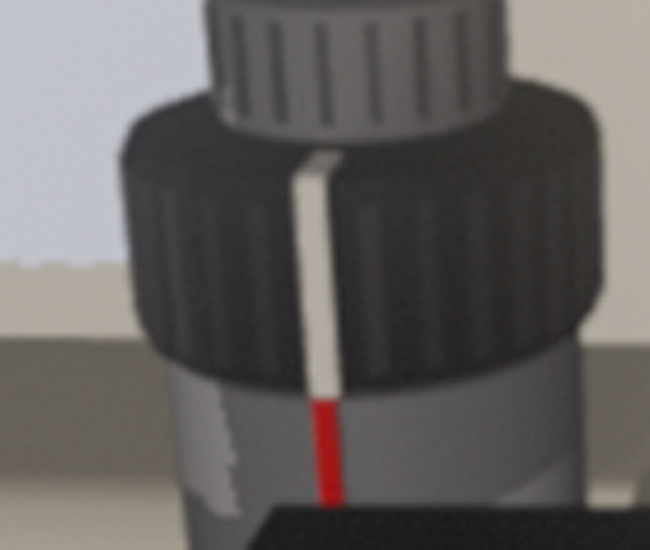

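In w7c the white line (end at x≈325) now runs straight into the red index (x≈325), so the knob is done. Now the slider.

Call:
drive_tool(increments=[{"grip":1,"tx":-0.12,"ty":0,"tz":0.1,"turn":0},{"grip":1,"tx":-0.25,"ty":-0.05,"tz":0.1,"turn":0.1},{"grip":0,"tx":-0.385,"ty":-1,"tz":0.05,"turn":0.47},{"grip":-0.3,"tx":-0.385,"ty":-1,"tz":0,"turn":0.47},{"grip":-0.3,"tx":-0.385,"ty":-1,"tz":0,"turn":0.47},{"grip":-0.3,"tx":-0.385,"ty":-1,"tz":0,"turn":0.47},{"grip":-0.3,"tx":-0.385,"ty":-1,"tz":0,"turn":0.47},{"grip":-0.3,"tx":-0.385,"ty":-1,"tz":0,"turn":0.47},{"grip":-0.3,"tx":-0.385,"ty":-1,"tz":0,"turn":0.47},{"grip":-0.3,"tx":-0.385,"ty":-1,"tz":0,"turn":0.47},{"grip":-0.3,"tx":-0.385,"ty":-1,"tz":0,"turn":0.47},{"grip":-0.3,"tx":-0.385,"ty":-1,"tz":0,"turn":0.47}])

```text
clock: 13.45
position: [0.4997, -0.1963, 0.1809]
ee_rot: [-0.493, 3.095, 0.029]
force: [0.3, 0.8, 0.2]
width: 0.648
```

Call:
drive_tool(increments=[{"grip":-0.3,"tx":0,"ty":-0.22,"tz":0,"turn":0},{"grip":-0.3,"tx":0,"ty":-0.22,"tz":0,"turn":0},{"grip":-0.3,"tx":0,"ty":-0.22,"tz":0,"turn":0},{"grip":-0.3,"tx":0,"ty":-0.22,"tz":0,"turn":0}])

```text
clock: 13.85
position: [0.4996, -0.2837, 0.1807]
ee_rot: [-0.492, 3.095, 0.03]
force: [0.3, 0.3, -0.4]
width: 0.651
```

```bash
cat > sl.py <<'E'
from h import *
import sys
s=observe();print(s['position'],s['ee_rot'],s['joints'].round(2),s['clock'],s['force'])
Rt=R.from_rotvec(s['ee_rot']).as_matrix();print('tool yaw',np.degrees(np.arctan2(Rt[1,0],Rt[0,0])))
I=get_image("wrist")[:,:,::-1].copy();W=cam('wrist');cv2.imwrite(f"pics/{sys.argv[1]}.png",I)
h=cv2.cvtColor(I,cv2.COLOR_BGR2HSV)
m=cv2.inRange(h,(45,100,50),(80,255,255));n,l,st,c=cv2.connectedComponentsWithStats(m)
for k in range(1,n):
    if st[k][4]>100:
        q=cv2.convexHull(np.argwhere(l==k)[:,::-1].astype(np.float32));print('green',c[k],st[k],onz(W,c[k],.03),cv2.boxPoints(cv2.minAreaRect(q)).round(1).tolist())
E
python3 sl.py s1
```

```text
[ 0.49957929 -0.28373364  0.18072976] [-0.49181611  3.09530452  0.03030023] [ 1.05  0.56 -0.9   1.7   0.46  1.11  1.9 ] 13.85 [ 0.34377521  0.30786457 -0.37458618]
tool yaw -161.94864823292386
green [420.2213868   29.71929825] [ 406    0   29   61 1197] [ 0.32761669 -0.25157192  0.03      ] [[405.5, 59.20000076293945], [414.6000061035156, -2.9000000953674316], [434.8999938964844, 0.10000000149011612], [425.79998779296875, 62.20000076293945]]
green [319.57817109 153.68289086] [313 129  14  50 678] [ 0.44439246 -0.29709839  0.03      ] [[313.0, 129.0], [326.0, 129.0], [326.0, 178.0], [313.0, 178.0]]
```

View pics/s1.png

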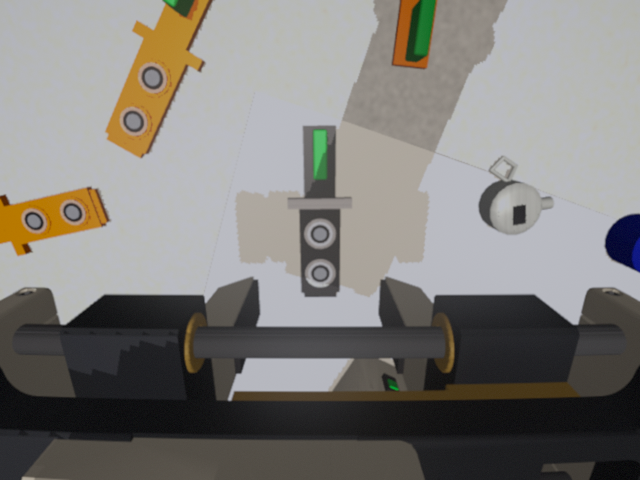

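s1 shows the dark slider upright in the picture: grip (320,154), shoulder y≈202, nose end (320,295). It is aligned with the tool. Now descend and grip.

Call:
drive_tool(increments=[{"grip":-0.3,"tx":-0.1,"ty":-0.024,"tz":-0.08,"turn":0},{"grip":-0.3,"tx":-0.139,"ty":-0.034,"tz":-0.2,"turn":0},{"grip":-0.3,"tx":-0.139,"ty":-0.034,"tz":-0.3,"turn":0},{"grip":-0.3,"tx":-0.139,"ty":-0.034,"tz":-0.38,"turn":0},{"grip":-0.3,"tx":-0.139,"ty":-0.034,"tz":-0.4,"turn":0},{"grip":-0.3,"tx":-0.139,"ty":-0.034,"tz":-0.4,"turn":0}])

```text
clock: 14.5
position: [0.4445, -0.2942, 0.0209]
ee_rot: [-0.499, 3.094, 0.033]
force: [0.2, 0.2, 0.1]
width: 0.654
```

Call:
drive_tool(increments=[{"grip":-0.3,"tx":-0.001,"ty":-0.008,"tz":-0.01,"turn":0},{"grip":-0.3,"tx":-0.001,"ty":-0.008,"tz":-0.02,"turn":0},{"grip":0.4,"tx":-0.001,"ty":-0.008,"tz":-0.021,"turn":0},{"grip":1,"tx":-0.001,"ty":-0.008,"tz":-0.021,"turn":0},{"grip":1,"tx":-0.001,"ty":-0.008,"tz":-0.021,"turn":0},{"grip":1,"tx":-0.001,"ty":-0.008,"tz":-0.021,"turn":0},{"grip":1,"tx":-0.001,"ty":-0.008,"tz":-0.021,"turn":0},{"grip":1,"tx":-0.001,"ty":-0.008,"tz":-0.021,"turn":0}], newtons=45)

```text
clock: 15.3
position: [0.4441, -0.2974, 0.0125]
ee_rot: [-0.499, 3.094, 0.033]
force: [0.1, -0.4, 0.2]
width: 0.178
```

Call:
drive_tool(increments=[{"grip":1,"tx":0,"ty":0,"tz":0,"turn":0},{"grip":1,"tx":0,"ty":0,"tz":0,"turn":0}])

```text
clock: 15.5
position: [0.4442, -0.2977, 0.0127]
ee_rot: [-0.499, 3.094, 0.032]
force: [-0.6, -0.9, 2.3]
width: 0.125
```

Call:
drive_tool(increments=[{"grip":1,"tx":0,"ty":0,"tz":0.03,"turn":0},{"grip":1,"tx":0,"ty":0,"tz":0.1,"turn":0},{"grip":1,"tx":0,"ty":0,"tz":0.2,"turn":0},{"grip":1,"tx":0,"ty":0,"tz":0.3,"turn":0},{"grip":1,"tx":0,"ty":0,"tz":0.42,"turn":0},{"grip":1,"tx":0,"ty":0,"tz":0.54,"turn":0},{"grip":1,"tx":0,"ty":0,"tz":0.66,"turn":0},{"grip":1,"tx":0,"ty":0,"tz":0.7,"turn":0},{"grip":1,"tx":0,"ty":0,"tz":0.7,"turn":0}])

```text
clock: 16.4
position: [0.4454, -0.2974, 0.296]
ee_rot: [-0.499, 3.091, 0.027]
force: [0.1, 0.5, -2.9]
width: 0.131
```

```bash
python3 sl.py s2; python3 - <<'E'
from h import *
W=cam('wrist');s=observe();Rt=R.from_rotvec(s['ee_rot']).as_matrix()
print(Rt.round(3).tolist(),s['width'])
# predict where slider features are if rigid: underside z offset -0.0125 from TCP
xs=-Rt[:,0];ys=-Rt[:,1];zs=-Rt[:,2]
o=s['position']-.0125*zs
for n,p in(("grip top tail",(-.021,0,.038)),("grip top nose",(.021,0,.038)),("shoulderL",(.043,.031,.008)),("shoulderR",(.043,-.031,.008)),("tailL",(-.024,.015,.008)),("tailR",(-.024,-.015,.008))):
    print(n,proj(W,o+p[0]*xs+p[1]*ys+p[2]*zs)[0].round(1))
E
```

```text
[ 0.44544839 -0.29741229  0.29599122] [-0.49927108  3.09080572  0.02690047] [ 1.22  0.4  -0.99  1.63  0.33  1.3   2.07] 16.4 [ 0.09731932  0.46414147 -2.85767693]
tool yaw -161.65384030553054
green [220.13768116  75.00483092] [208  56  25  39 414] [ 0.34948294 -0.4388438   0.03      ] [[206.60000610351562, 89.80000305175781], [223.8000030517578, 55.400001525878906], [233.39999389648438, 60.20000076293945], [216.1999969482422, 94.5999984741211]]
green [386.83240223 107.72625698] [380  90  15  37 358] [ 0.32358956 -0.2509927   0.03      ] [[379.6000061035156, 125.80000305175781], [384.29998779296875, 88.9000015258789], [394.1000061035156, 90.0999984741211], [389.5, 127.0999984741211]]
green [ 44.02756892 251.64912281] [ 23 243  43  18 399] [ 0.62309938 -0.60810256  0.03      ] [[22.200000762939453, 251.6999969482422], [64.0999984741211, 241.1999969482422], [66.5999984741211, 251.60000610351562], [24.799999237060547, 262.1000061035156]]
green [318.97178252 300.69236063] [ 305  273   29   54 1453] [ 0.5791286  -0.24767736  0.03      ] [[305.0, 326.0], [305.0, 273.0], [333.0, 273.0], [333.0, 326.0]]
[[-0.949, -0.315, 0.005], [-0.315, 0.949, 0.02], [-0.011, 0.018, -1.0]] 0.1281512741344478
grip top tail [318.4 277. ]
grip top nose [318.5 363.4]
shoulderL [262.1 362.3]
shoulderR [375.1 362.3]
tailL [287.8 246.6]
tailR [349.2 246.6]
```

View pics/s2.png

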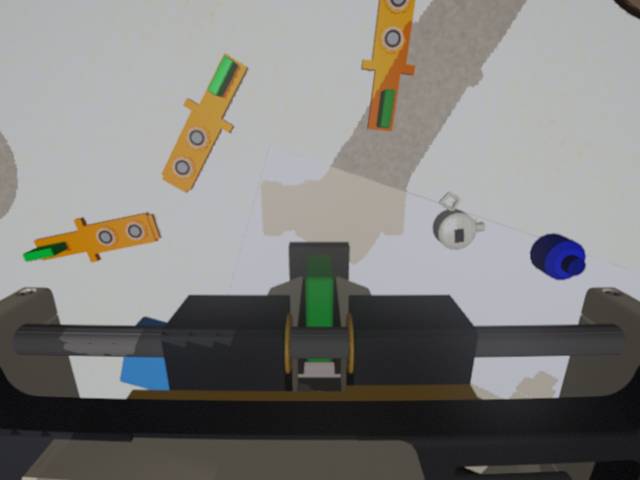

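The slider is held straight: grip centred at (319,300), tail edge at y≈243. I'll carry it to a point about 30 mm in front of the slot.

Call:
drive_tool(increments=[{"grip":1,"tx":0,"ty":0.12,"tz":0.019,"turn":-0.1},{"grip":1,"tx":0.02,"ty":0.24,"tz":0.019,"turn":-0.2},{"grip":1,"tx":0.04,"ty":0.36,"tz":0.019,"turn":-0.3},{"grip":1,"tx":0.06,"ty":0.48,"tz":0.019,"turn":-0.4},{"grip":1,"tx":0.08,"ty":0.6,"tz":0.019,"turn":-0.486},{"grip":1,"tx":0.1,"ty":0.7,"tz":0.019,"turn":-0.486},{"grip":1,"tx":0.12,"ty":0.78,"tz":0.019,"turn":-0.486},{"grip":1,"tx":0.15,"ty":0.823,"tz":0.019,"turn":-0.486},{"grip":1,"tx":0.162,"ty":0.823,"tz":0.019,"turn":-0.486},{"grip":1,"tx":0.162,"ty":0.823,"tz":0.019,"turn":-0.486},{"grip":1,"tx":0.162,"ty":0.823,"tz":0.019,"turn":-0.486}])

```text
clock: 17.55
position: [0.5084, 0.0305, 0.3002]
ee_rot: [0.297, 3.117, 0.025]
force: [-1.1, -0.3, -0.7]
width: 0.128
```

```bash
cat > pre.py <<'E'
from h import *
s=observe();Rt=R.from_rotvec(s['ee_rot']).as_matrix();print(s['position'],s['clock'],s['force'],'yaw',np.degrees(np.arctan2(Rt[1,0],Rt[0,0])),Rt[:,2].round(3))
M=np.array([.6871,-.0017,.295])
xs=-Rt[:,0];ys=-Rt[:,1];zs=-Rt[:,2]
g=s['position']-.0016*xs-.0125*zs  # slider origin
nose=[g+.148*xs+a*ys+.004*zs for a in(.017,-.017)]+[g+.053*xs+a*ys+.008*zs for a in(.031,-.031)]
sl=[M+a*.0215*Y+b*.0055*Z for a,b in((1,1),(-1,1),(-1,-1),(1,-1))]
hs=[M+a*.0375*Y+(b-.295)*Z for a,b in((1,.333),(-1,.333),(-1,.269),(1,.269))]
ims=[]
for n,(w,h),c0 in(("side",(100,110),None),("top",(100,110),None)):
    C=cam(n);I=get_image(n)[:,:,::-1].copy();cv2.imwrite(f"pics/pre_{n}.png",I)
    c=proj(C,M-.03*X)[0];x0,y0=int(c[0]-50),int(c[1]-55)
    a=cv2.resize(I[y0:y0+110,x0:x0+100],None,fx=4,fy=4,interpolation=2)
    q=lambda P:((proj(C,P)-[x0,y0]+.5)*4-.5).astype(int)
    cv2.polylines(a,[q(sl)],True,(0,0,255),1);cv2.polylines(a,[q(hs)],True,(0,255,255),1)
    for p in q(nose): cv2.circle(a,tuple(int(v) for v in p),3,(255,0,255),1)
    ims.append(a)
cv2.imwrite("pics/pre.png",np.hstack(ims))
E
python3 pre.py
```

```text
[0.50844216 0.03050861 0.30019483] 17.55 [-1.13969579 -0.33650327 -0.65989215] yaw 169.1078990213372 [ 0.012  0.015 -1.   ]
```

View pics/pre.png

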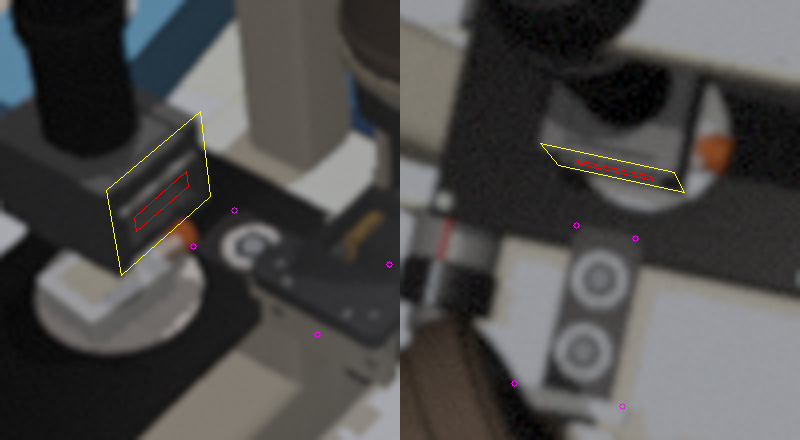

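The overlay in pre.png matches the picture: the predicted housing face lies on the housing (side view), and the nose-tip points sit at the nose (top view, (576,225) and (635,238)). Insert slowly while watching the forces.

Call:
drive_tool(increments=[{"grip":1,"tx":0.02,"ty":0.001,"tz":0.009,"turn":0},{"grip":1,"tx":0.05,"ty":-0.004,"tz":0.009,"turn":0},{"grip":1,"tx":0.075,"ty":-0.01,"tz":0.009,"turn":0},{"grip":1,"tx":0.09,"ty":-0.013,"tz":0.009,"turn":0},{"grip":1,"tx":0.1,"ty":-0.014,"tz":0.009,"turn":0},{"grip":1,"tx":0.1,"ty":-0.014,"tz":0.009,"turn":0}])

```text
clock: 18.25
position: [0.549, 0.025, 0.3041]
ee_rot: [0.298, 3.116, 0.026]
force: [0.1, 1.1, -1.7]
width: 0.126
```

```bash
cat > e.py <<'E'
from h import *
M=np.array([.6871,-.0017,.295]);s=observe();Rt=R.from_rotvec(s['ee_rot']).as_matrix();d=s['position']-M
print('t',s['clock'],'X',d@X,'(home -.0514) Y',d@Y,'z',s['position'][2],'yaw',np.degrees(np.arctan2(Rt[1,0],Rt[0,0])),'F scope',s['force']@X,s['force']@Y,s['force'][2],'M',s['ft_torque'],'xs_z',-Rt[2,0])
E
python3 e.py
```

```text
t 18.25 X -0.14060240280190756 (home -.0514) Y 0.00032294482849137693 z 0.30407878032183183 yaw 169.07594318173645 F scope -0.1038882508906127 1.0711855920429543 -1.6552679570793933 M [ 0.08205572  0.00091063 -0.02340295] xs_z 0.0093973782700942
```

Call:
drive_tool(increments=[{"grip":1,"tx":0.015,"ty":-0.003,"tz":-0.002,"turn":0},{"grip":1,"tx":0.03,"ty":-0.006,"tz":-0.002,"turn":0},{"grip":1,"tx":0.049,"ty":-0.009,"tz":-0.002,"turn":0}])

```text
clock: 18.55
position: [0.569, 0.0216, 0.3034]
ee_rot: [0.297, 3.116, 0.026]
force: [-0.1, 1.0, -1.2]
width: 0.128
```

```bash
python3 e.py
```

```text
t 18.55 X -0.12038518109332008 (home -.0514) Y 0.0007620526442433505 z 0.30335215627403306 yaw 169.1053933533402 F scope -0.30071922435935045 0.9256634861099782 -1.1585364493256698 M [0.33051418 0.02170146 0.14646104] xs_z 0.009410646275459534
```

Call:
drive_tool(increments=[{"grip":1,"tx":0.022,"ty":-0.005,"tz":0,"turn":0},{"grip":1,"tx":0.044,"ty":-0.009,"tz":0,"turn":0},{"grip":1,"tx":0.066,"ty":-0.014,"tz":-0.001,"turn":0},{"grip":1,"tx":0.09,"ty":-0.018,"tz":-0.001,"turn":0},{"grip":1,"tx":0.11,"ty":-0.022,"tz":-0.001,"turn":0}])

```text
clock: 19.05
position: [0.6138, 0.0129, 0.3028]
ee_rot: [0.297, 3.117, 0.027]
force: [-0.8, 3.3, -0.7]
width: 0.126
```

```bash
python3 e.py
```

```text
t 19.05 X -0.07471585506078639 (home -.0514) Y 0.0006091542746746451 z 0.3028224789338146 yaw 169.11473443444953 F scope -1.4015594993639966 3.1018463779086853 -0.708618603956445 M [0.65547434 0.16067768 0.22431296] xs_z 0.009123274664545562
```

Call:
drive_tool(increments=[{"grip":1,"tx":0.02,"ty":-0.002,"tz":0,"turn":0},{"grip":1,"tx":0.035,"ty":-0.005,"tz":0,"turn":0},{"grip":1,"tx":0.047,"ty":-0.007,"tz":0,"turn":0}])

```text
clock: 19.35
position: [0.6332, 0.0097, 0.3027]
ee_rot: [0.297, 3.117, 0.026]
force: [-0.0, 0.5, -0.5]
width: 0.129
```

```bash
python3 e.py
```

```text
t 19.35 X -0.05506669807879138 (home -.0514) Y 0.001093712297485653 z 0.30270315353955524 yaw 169.09309559585608 F scope -0.11966930909527893 0.4973899046748158 -0.5318695504352987 M [0.21863962 0.01028723 0.07648401] xs_z 0.009060622844062378
```

Now short steps until the shoulder meets the face.

Call:
drive_tool(increments=[{"grip":1,"tx":0.005,"ty":-0.001,"tz":0,"turn":0},{"grip":1,"tx":0.01,"ty":-0.002,"tz":0,"turn":0},{"grip":1,"tx":0.013,"ty":-0.0025,"tz":0,"turn":0}])

```text
clock: 19.65
position: [0.6347, 0.0094, 0.3026]
ee_rot: [0.295, 3.124, 0.023]
force: [-22.5, 1.3, 9.5]
width: 0.128
```

```bash
python3 e.py
```

```text
t 19.65 X -0.05356579640258271 (home -.0514) Y 0.0010778449638065056 z 0.3026145967309848 yaw 169.19736480953932 F scope -22.354653951790063 -2.936764765229729 9.502478985218563 M [0.23680787 4.32847672 0.01207518] xs_z 0.0018199393912388447
```

Call:
drive_tool(increments=[{"grip":1,"tx":0.001,"ty":0,"tz":0,"turn":0},{"grip":0.3,"tx":0,"ty":0,"tz":0,"turn":0},{"grip":-0.2,"tx":0,"ty":0,"tz":0,"turn":0},{"grip":-0.2,"tx":0,"ty":0,"tz":0,"turn":0},{"grip":-0.2,"tx":0,"ty":0,"tz":0,"turn":0},{"grip":-0.2,"tx":0,"ty":0,"tz":0,"turn":0}])

```text
clock: 20.25
position: [0.6348, 0.0093, 0.3026]
ee_rot: [0.296, 3.124, 0.024]
force: [-0.2, 0.7, 0.5]
width: 0.515
```

Call:
drive_tool(increments=[{"grip":-0.2,"tx":0,"ty":0,"tz":0.04,"turn":0},{"grip":-0.2,"tx":0,"ty":0,"tz":0.1,"turn":0},{"grip":-0.2,"tx":-0.02,"ty":0,"tz":0.18,"turn":0},{"grip":-0.2,"tx":-0.14,"ty":0.025,"tz":0.2,"turn":0},{"grip":-0.2,"tx":-0.25,"ty":0.05,"tz":0.2,"turn":0},{"grip":-0.2,"tx":-0.25,"ty":0.05,"tz":0.2,"turn":0}])

```text
clock: 20.85
position: [0.5299, 0.0322, 0.3834]
ee_rot: [0.288, 3.125, 0.02]
force: [0.2, 0.4, 0.4]
width: 0.601
```

```bash
cat > fin.py <<'E'
from h import *
s=observe();print(s['position'],s['clock'],s['force'],s['width'])
M=np.array([.6871,-.0017,.295])
T=cam('top');S=cam('side');G={}
for n,C in(("top",T),("side",S)):
    I=get_image(n)[:,:,::-1].copy();cv2.imwrite(f"pics/fin_{n}.png",I)
    h=cv2.cvtColor(I,cv2.COLOR_BGR2HSV);m=cv2.inRange(h,(45,90,40),(80,255,255))
    k,l,st,c=cv2.connectedComponentsWithStats(m);e=proj(C,M-.053*X+.03*Z)[0];print(n,'expected',e)
    for i in range(1,k):
        if st[i][4]>12 and np.linalg.norm(c[i]-e)<60: print('  green',c[i],st[i]); G[n]=c[i]
    # undisturbed check vs start picture
    I0=cv2.imread(f"pics/{n}0.png")
    for nm,P,r in(("jar",(.423,.032,.03),12),("tally",(.433,-.112,.016),12),("plain",(.46,.245,.0),22),("flask",M*[1,1,0]+.06*X+[0,0,.212],12)):
        u,v=proj(C,P)[0].astype(int);print('  diff',nm,(u,v),cv2.absdiff(I,I0)[v-r:v+r,u-r:u+r].mean().round(1))
for n,C in(("top",T),("side",S)):
    if n in G: d=onz(C,G[n],.322)-M;print(n,'grip X',d@X,'Y',d@Y)
if len(G)==2: p,e=two(T,G["top"],S,G["side"]);print('tri',p,e,(p-M)@X,(p-M)@Y)
E
python3 fin.py
```

```text
[0.52989796 0.03224371 0.38341266] 20.85 [0.20366612 0.3653599  0.38532308] 0.6008258331361989
top expected [263.6323141  199.18193206]
  green [264.42962963 200.48888889] [260 191  10  20 135]
  diff jar (np.int64(267), np.int64(287)) 32.0
  diff tally (np.int64(318), np.int64(284)) 13.0
  diff plain (np.int64(196), np.int64(272)) 66.8
  diff flask (np.int64(280), np.int64(160)) 7.1
side expected [256.79743983 222.03788501]
  green [257.22317597 227.0944206 ] [248 218  19  19 233]
  diff jar (np.int64(340), np.int64(342)) 14.5
  diff tally (np.int64(358), np.int64(300)) 3.6
  diff plain (np.int64(287), np.int64(421)) 4.1
  diff flask (np.int64(223), np.int64(236)) 6.8
top grip X -0.055133155858875356 Y -0.0018435349189348926
side grip X -0.06118670840834235 Y 0.008863972645101872
tri [0.63457665 0.00866845 0.3104732 ] 0.0009818437650962145 -0.05353586648869017 0.0003429000132750139
```

Call:
drive_tool(increments=[{"grip":1,"tx":0,"ty":-0.005,"tz":-0.09,"turn":0},{"grip":1,"tx":0,"ty":-0.01,"tz":-0.178,"turn":0},{"grip":1,"tx":0,"ty":-0.01,"tz":-0.178,"turn":0},{"grip":1,"tx":0,"ty":-0.01,"tz":-0.178,"turn":0},{"grip":1,"tx":0,"ty":-0.01,"tz":-0.178,"turn":0},{"grip":1,"tx":0.06,"ty":-0.02,"tz":-0.178,"turn":0},{"grip":1,"tx":0.12,"ty":-0.032,"tz":-0.178,"turn":0},{"grip":1,"tx":0.15,"ty":-0.038,"tz":-0.178,"turn":0},{"grip":1,"tx":0.16,"ty":-0.04,"tz":-0.178,"turn":0}], newtons=20)

```text
clock: 21.85
position: [0.5995, 0.0132, 0.3127]
ee_rot: [0.296, 3.122, 0.023]
force: [0.0, 0.0, 0.1]
width: 0.002
```

```bash
python3 e.py
```

```text
t 21.85 X -0.08881506166641741 (home -.0514) Y -0.0017467518981511495 z 0.31267768540714025 yaw 169.1579261196591 F scope -0.0069001150734814 0.039416984980310765 0.09604915287590371 M [ 0.07063843 -0.11862011  0.03194339] xs_z 0.004343588267660904
```

Call:
drive_tool(increments=[{"grip":1,"tx":0.005,"ty":0.001,"tz":0,"turn":0},{"grip":1,"tx":0.01,"ty":0.001,"tz":0,"turn":0},{"grip":1,"tx":0.014,"ty":0,"tz":0,"turn":0}])

```text
clock: 22.15
position: [0.6024, 0.0142, 0.3128]
ee_rot: [0.294, 3.126, 0.022]
force: [-14.9, -0.1, 4.3]
width: 0.008
```

```bash
python3 e.py
```

```text
t 22.15 X -0.08617476172008622 (home -.0514) Y -0.00021628616678086383 z 0.31279524350986054 yaw 169.26568155454424 F scope -14.580283365086505 -2.8793496676140924 4.3011841466978735 M [0.27866117 2.98304615 0.10073118] xs_z -1.3028400322381796e-05
```

That's a firm stop, so the slider is seated. Back off and run the last checks.

Call:
drive_tool(increments=[{"grip":1,"tx":-0.05,"ty":0.01,"tz":0,"turn":0},{"grip":1,"tx":-0.15,"ty":0.03,"tz":0.05,"turn":0},{"grip":1,"tx":-0.27,"ty":0.05,"tz":0.15,"turn":0},{"grip":1,"tx":-0.3,"ty":-0.1,"tz":0.25,"turn":0},{"grip":1,"tx":-0.3,"ty":-0.25,"tz":0.25,"turn":0},{"grip":1,"tx":-0.3,"ty":-0.3,"tz":0.25,"turn":0},{"grip":1,"tx":-0.3,"ty":-0.3,"tz":0.25,"turn":0}])

```text
clock: 22.85
position: [0.4816, -0.113, 0.4134]
ee_rot: [0.309, 3.124, 0.016]
force: [0.5, 0.2, -0.6]
width: 0.007
```

```bash
python3 fin.py; python3 - <<'E'
from h import *
C0={}
for n in("top","side"):
  for f in(f"pics/{n}0.png",f"pics/fin_{n}.png"):
    I=cv2.imread(f);h=cv2.cvtColor(I,cv2.COLOR_BGR2HSV)
    out=[]
    u,v=((266,288) if n=="top" else (340,347))
    for nm,lo,hi,(u,v),r in(("jar",(110,150,30),(130,255,255),(u,v),22),("cap",(5,150,80),(20,255,255),(294,173) if n=="top" else (244,231),10)):
        m=cv2.inRange(h,lo,hi)[v-r:v+r,u-r:u+r];q=np.argwhere(m);out.append((nm,len(q),(q.mean(0)[::-1]+[u-r,v-r]).round(1).tolist() if len(q) else None))
    # white/grey plain slider ring windows, red index + white line in side view
    print(f,out)
I=cv2.imread("pics/fin_side.png");W=cam('side');C=np.array([0.6432,0.1422,.088])
for r in(-.01,0,.01):
    best=[]
    for t in np.arange(-.6,1.8,.05):
        u,v=proj(W,C+.034*(np.cos(t)*Z+np.sin(t)*Y)+r*X)[0];best.append((int(I[int(round(v)),int(round(u))].min()),round(t,2)))
    print(r,sorted(best)[::-1][:4])
E
```

```text
[ 0.48159615 -0.11298276  0.41336533] 22.85 [ 0.51482725  0.16655556 -0.56411916] 0.00663336260454099
top expected [263.6323141  199.18193206]
  green [264.44444444 200.42962963] [260 191  10  20 135]
  diff jar (np.int64(267), np.int64(287)) 32.1
  diff tally (np.int64(318), np.int64(284)) 53.2
  diff plain (np.int64(196), np.int64(272)) 6.9
  diff flask (np.int64(280), np.int64(160)) 4.7
side expected [256.79743983 222.03788501]
  green [257.48412698 226.63095238] [248 217  19  20 252]
  diff jar (np.int64(340), np.int64(342)) 8.4
  diff tally (np.int64(358), np.int64(300)) 15.1
  diff plain (np.int64(287), np.int64(421)) 1.6
  diff flask (np.int64(223), np.int64(236)) 5.5
top grip X -0.05499825948238163 Y -0.0018469408536676418
side grip X -0.060757693937173264 Y 0.007498240144653224
tri [0.6343022  0.00835139 0.3117361 ] 0.0004622548026509935 -0.0537460531044291 -1.996487577348827e-05
pics/top0.png [('jar', 212, [265.8, 287.0]), ('cap', 39, [295.3, 173.7])]
pics/fin_top.png [('jar', 54, [260.1, 289.2]), ('cap', 41, [295.5, 173.7])]
pics/side0.png [('jar', 0, None), ('cap', 26, [244.8, 229.5])]
pics/fin_side.png [('jar', 0, None), ('cap', 0, None)]
-0.01 [(138, np.float64(0.05)), (138, np.float64(0.0)), (94, np.float64(0.1)), (85, np.float64(-0.05))]
0 [(137, np.float64(0.0)), (129, np.float64(0.05)), (112, np.float64(-0.05)), (94, np.float64(0.1))]
0.01 [(130, np.float64(0.05)), (127, np.float64(0.0)), (101, np.float64(-0.05)), (82, np.float64(1.7))]
```

```bash
python3 -c "
from cell import *
print(sign_off())"
```

```text
the job is handed in; nothing more can be done
None
```

The microscope is set up for phase contrast, and I handed the job in at about 23 s of the 67 s allowed.

**Knob:** I turned it first, in light fingertip strokes of at most 15 N. In the last close-up, taken before I handled the slider, the white line ran straight into the red index. The side camera at the end put it within about 0.05 rad of the top.

**Slider:** I picked up the dark slider with the green grip and slid it nose first into the slot. It stopped against the housing at 22 N. A second push of 15 N after release met a firm stop, so I take the shoulder as home. The two cameras place the grip 53.7 mm from the slot mouth, against 53 mm for home. In height they put it about 3 mm below nominal, which I put down to the slider resting at the bottom of the slot's play.

**Other items:** The arm touched nothing else that I could detect. In the top view the flask's orange cap had not moved, and the pictures around the plain slider hardly changed.

**Not fully confirmed:**
- **Jar and tally counter:** the arm and its shadow partly hid them in the top view. The picture changes there don't settle whether they moved, but the gripper passed well above both.
- **Flask cap, side view:** it was not found there, probably because the inserted slider's grip hides it.

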